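Pack the dough hook and snap its case shut under the half-raised tambour

TASK

Put the dough hook away: lay it flat in its white case under the half-raised roll-up door, then swing the case's lid over and press it down against the gasket until the clip catches and the lid stays shut by itself. Leave the bowl, the custard cup and the measuring spoons where they stand.

Things in the scene. Friction and masses are not known exactly. Their poses are not given: they have to be found in the camera images.
- hook: Loose aluminium dough hook, 0.14 kg, lying flat: round bar 18 mm thick, its axis 9 mm above the underside. Own frame, mm: straight shank along x from -48 to 0, then the bar curls through (x,y) (12,16), (34,21), (51,6), (46,-16), (24,-21); overall x -48 to 60, y -30 to 30. Origin on the underside where shank and curl meet, z up; the shank's end points roughly to the robot.
- hook_shank (a point): Point on the axis of the hook's shank, 20 mm from the curl (hook frame (-20,0,9) mm): the place to grip, close fingers across the shank. Axes as the hook.
- case_in (a point): Centre of the inner floor of the white plastic dough hook case, 5 mm above the shelf. The case is fixed: open box 160 x 160 mm outside, 45 high, walls 5, inside 150 x 150 x 40 mm. Case axes: x away from the robot (within about 0.15 rad), y to the hinge, z up. It stands wholly behind the roll-up door, its centre 100 to 115 mm farther from the robot.
- lid_hinge (a point): Middle of the lid's hinge line, along the case's x at its +y wall, 80 mm from the case's centre, 45 mm above the shelf. Axes as the case. With the lid at angle a, a lid point r from the hinge and h out (outer face h = 9 mm, inner 1 mm) lies at y = -r cos a + h sin a, z = r sin a + h cos a from here. The white lid plate is 166 mm along the hinge and reaches r = 170 mm.
- lid (a joint): Lid angle, rad: 0 latched shut, 1.57 upright, more leaning outwards (+y of the case). A stiff hinge (0.16 N m) keeps it where left. From about 0.085 its barb meets the clip, from 0.047 the gasket pushes back: shutting takes up to about 15 N down near the free edge; it can go slightly past 0 (-0.012). Let go unlatched it springs back to 0.04 or more; latched it rests within 0.01.
- lid_edge (a point): Middle of the lid's free edge, on its outer face (which is the top when shut), 168 mm from the hinge. Turns with the lid: y points to the hinge, z out of the outer face.
- clip (a joint): Outward slide (m) of the blue spring clip, 36 mm wide, at the middle of the case's -y wall: 0 at rest (before and after catching), about 0.006 while the lid's barb passes it. It works by itself, do not touch it.
- tambour_edge (a point): Middle of the lower edge of the half-raised light wood roll-up door of the appliance garage, 260 mm above the shelf. Fixed, 20 mm thick, 910 mm wide along y, up to 450 mm high with its head box. The case is behind it, so the hand must reach in beneath, leaning: fingers pointing down and away from the robot. Axes as the world.
- mixer: Grey stand mixer, fixed, 270 x 170 mm, 312 mm high, inside the garage to the right of the case. Origin at the centre of its underside.
- bowl: Copper-toned steel bowl, 160 mm across, 85 mm high, loose, inside the garage to the left. Origin at the centre of its underside. Leave alone.
- cup: Glass custard cup, 84 mm across, 50 mm high, loose, in front of the garage at the left. Origin at the centre of its underside. Leave alone.
- spoons: Set of three ceramic measuring spoons on a small wooden rest, one loose piece about 100 x 90 mm, 20 mm high, in front of the garage. Origin at the middle of its underside. Leave alone.

How it is judged:
On the way, in this order (a step that is already met when the one before it is completed fails the run):
1. the hook lies flat in the open case, let go (x of hook in the frame of case_in between -0.075 and 0.075 m and y of hook in the frame of case_in between -0.07 and 0.07 m and z of hook in the frame of case_in between -0.005 and 0.012 m and angle between hook's own z axis and vertical below 0.3 rad and contact force between the fingers and hook below 0.2 N and linear speed of hook below 0.02 m/s and value of joint lid above 0.8 rad), for 0.2 s.
2. the lid is pressed home and the clip has sprung back over its barb (value of joint lid below 0.018 rad and value of joint clip below 0.002 m), for 0.2 s.
At the end, for the whole second after the job is handed in: The hook lies flat and at rest inside the case (its origin within the inner walls, its underside within 12 mm of the floor), and the lid is latched: its angle under 0.018 rad and the clip back within 2 mm of rest, staying so with nothing touching it (all of step 2 and x of hook in the frame of case_in between -0.075 and 0.075 m and y of hook in the frame of case_in between -0.07 and 0.07 m and z of hook in the frame of case_in between -0.005 and 0.012 m and angle between hook's own z axis and vertical below 0.3 rad and linear speed of hook below 0.02 m/s).
It fails at once if the bowl pushed more than 30 mm from its place (distance of bowl from where it was at the start of the episode above 0.03 m).
It fails at once if the custard cup pushed more than 30 mm from its place (distance of cup from where it was at the start of the episode above 0.03 m).
It fails at once if the measuring spoons pushed more than 30 mm from its place (distance of spoons from where it was at the start of the episode above 0.03 m).
It also fails if it takes over 70 s, if anything falls off the work surface, if the arm or the gripper's body presses on something with over 40 N, if the wrist force passes 120 N, or if a joint passes its speed limit or range.

ROBOT

A 6-joint arm with a two-finger parallel gripper is mounted at the origin on the work surface. World frame = base frame: x ahead of the robot, y to its left, z up, the work surface at z = 0. Lengths are in m, angles in rad, forces in N, time in s.
With the tool pointing down it reaches from about 0.275 to 0.975 m from the base axis. Payload 8.4 kg.
Tool frame: the origin (TCP) lies at the very end of the fingers, on their centre line; the grasp point (between the pads) lies 19 mm behind it; x points along the fingers, z is the direction in which the jaws open and shut, and the axes are right-handed (so a half turn about x gives the same grasp; the last joint's range is limited). The gripper opens to 92 mm and grips with 3 to 60 N. Pads are 20 mm wide; open, the fingers measure 128 mm over their backs; the gripper's body (75 mm by 189 mm) begins 69 mm behind the grasp point.
Start: joints at [-1.139, 0.353, 1.633, -0, 1.155, -0.002], TCP at [0.263, -0.567, 0.215] pointing down, gripper open.
Joint ranges: [-2.63, 2.63], [-0.92, 2.1], [0.06, 2.66], [-1.3, 4.44], [0, 2.69], [-3.02, 3.02]. Speed limits (rad/s): [2.22, 2.22, 2.79, 3.14, 3.14, 3.14].

INTERFACE

Orientations are given as a 3x3 rotation matrix whose columns are the frame's x, y, z axes.
In Python, from workcell import manip, cams, workorder gives the robot as it stands. The module is installed in compiled form; this text tells all that it offers.
- The arm moves only by the tool send_rows, never from a script. Its argument "motion" is text: rows parted by semicolons, each of 6 numbers parted by spaces: the shift along the world's x, y, z in m, then the turn, a rotation vector about the world's x, y, z in degrees. A call has 1 to 20 rows; each row is the pose to reach, as a shift and turn from the pose commanded when the call began; what a row does not reach only later rows make up. A row lasts 1/10 s, in which the tool goes at most 50 mm and 8.59 degrees, less where a joint would pass 70% of its speed; a pose out of reach is approached as far as the arm can. A call with a gripper value outside its range is refused whole. "gripper" is the finger opening in m, from 0 to 0.0919, set as the call begins (left out, the last holds). The fingers move at their own pace and stop on an object; "squeeze" is the grip in N (left out, the last holds). Time passes only in rows, so rows that repeat a pose let the fingers close. It gives the time, the measured TCP pose, the force and the opening at its end, in the units of the state.
- manip.get_state(): the state, without advancing time (a new reading comes with each control period).
- cams.get_image(name): name is "side" or "top"; returns the picture (384x512x3 uint8, blue, green, red); there is no depth.
- cams.camera_model(name): a dict with "mtx" (3x3 intrinsics, pixels), "k1" (the pictures are not rectified: a ray, as slopes to the right and down, at radius r is drawn at 1 + k1 r^2 times it, then the intrinsics apply), "T" (4x4, takes a point from camera to world coordinates). Camera axes: x right, y up, looking along -z (the intrinsics and any distortion apply to the point x, -y, -z); pixel columns grow to the right and rows downward; lengths in m; the calibration is good to about 2 mm. A picture is of the moment at which its call begins. camera_model takes no time and is no camera call.
- workorder.finish_job(): hands the job in, once; it reports no verdict.
The state is a dict: "time": time; "q": joint angles; "joint_vel": joint speeds; "effort": joint torques, N m; "tcp_pos": TCP position; "orientation": TCP orientation; "ft_force": force on the tool from outside, world axes, zero at the start; "wrist_torque": the same for the moment, N m; "opening": finger opening in m.
Only numpy, scipy, OpenCV 4.12 (cv2) and the standard library are available. Lean on these libraries where they do the work, as an engineer would, in place of code of your own. Each camera call takes 0.05 s, during which the arm holds its last target.

## Working session

There is one attempt and no reset: what is moved stays moved. The work goes in short steps, Python scripts to look and compute and a tool call to move; the robot and the scene stay as the last step left them, time stands still between calls to the robot, and variables do not carry over. Pictures are saved under pics/ and viewed, and the job is handed in when it is done.

Besides the shell and the picture viewer there is one more tool, called as a command line: name --argument value ..., lists and objects as JSON in quotes. send_rows: Moves the arm, as the interface text tells. Its arguments: {"type":"object","properties":{"motion":{"type":"string"},"gripper":{"type":"number"},"squeeze":{"type":"number"}},"required":["motion"]}

```bash
mkdir -p pics
python3 - <<'E'
from workcell import manip,cams
import cv2
print(manip.get_state())
for n in("side","top"):
    im=cams.get_image(n); cv2.imwrite(f"pics/{n}0.png",im); m=cams.camera_model(n); print(n,m)
E
```

```text
{'time': 0.0, 'q': array([-1.13938065e+00,  3.53613378e-01,  1.63413957e+00, -1.02527440e-06,
        1.15520181e+00, -2.38001491e-03]), 'joint_vel': array([-0.00061433, -0.00055173,  0.00099753,  0.00087746, -0.00057555,
        0.00063281]), 'effort': array([-9.86519881e-04, -5.93848908e+01, -3.34215903e+01,  6.98207365e-02,
        2.33869103e-02, -1.10934448e-04]), 'tcp_pos': array([ 0.26250042, -0.56665072,  0.21388309]), 'orientation': array([[-5.70426916e-04,  9.07376721e-01,  4.20317929e-01],
       [ 1.23691137e-03,  4.20318316e-01, -9.07375878e-01],
       [-9.99999072e-01,  2.30440006e-06, -1.36210546e-03]]), 'ft_force': array([-0.1641364 , -0.3131835 ,  1.11002496]), 'wrist_torque': array([-0.00262611,  0.0638876 ,  0.02476273]), 'opening': 0.09179422787068235}
side {'mtx': array([[354.29393115,   0.        , 256.6420057 ],
       [  0.        , 354.29393115, 188.13763368],
       [  0.        ,   0.        ,   1.        ]]), 'k1': -0.02052970216316427, 'T': array([[-9.77540481e-01,  1.97864658e-01, -7.25547080e-02,
         4.76542782e-01],
       [-2.10745991e-01, -9.19176856e-01,  3.32716147e-01,
         3.83829381e-01],
       [-8.57841676e-04,  3.40534117e-01,  9.40231769e-01,
         1.24509347e+00],
       [ 0.00000000e+00,  0.00000000e+00,  0.00000000e+00,
         1.00000000e+00]])}
top {'mtx': array([[466.3501445 ,   0.        , 258.58092153],
       [  0.        , 466.3501445 , 193.58620386],
       [  0.        ,   0.        ,   1.        ]]), 'k1': -0.07234648956064907, 'T': array([[ 0.01262127,  0.99537519, -0.09523093,  0.4170264 ],
       [-0.99991526,  0.01225997, -0.00437807,  0.01059791],
       [-0.0031903 ,  0.09527811,  0.99544558,  1.46806262],
       [ 0.        ,  0.        ,  0.        ,  1.        ]])}
```

Run:
```python
import cv2
for n in("side","top"):
    im=cv2.imread(f"pics/{n}0.png"); cv2.imwrite(f"pics/{n}0b.png",cv2.resize(im,(800,600),interpolation=cv2.INTER_CUBIC))
```

```text
(no output)
```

View pics/side0b.png

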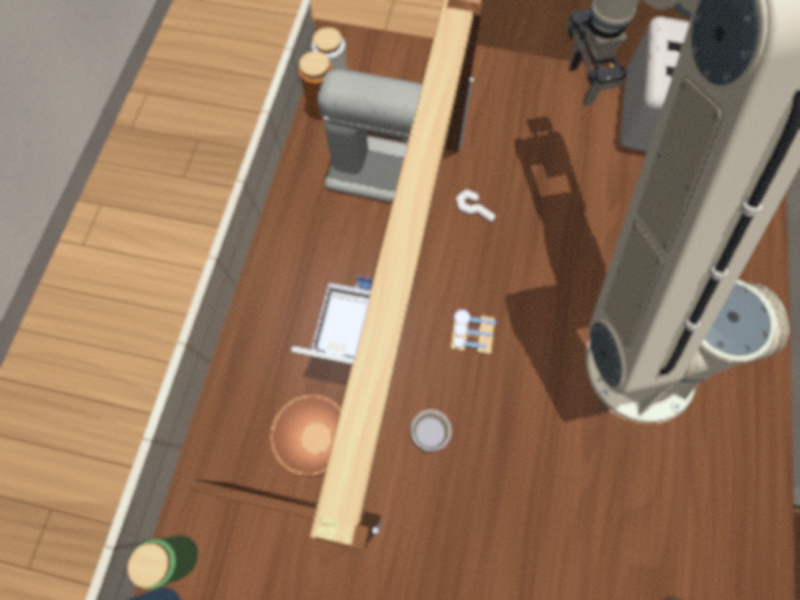

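View pics/top0b.png

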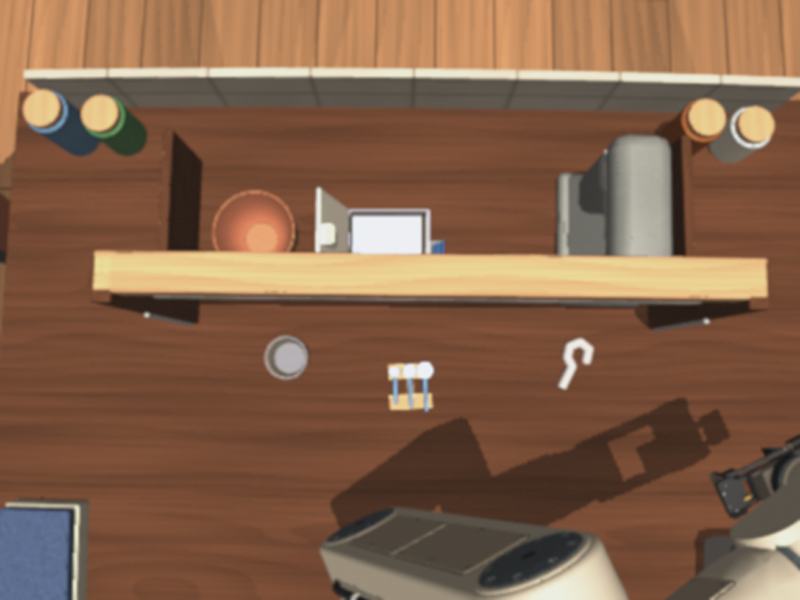

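The side view shows the case at about (345,322) with the lid open at (325,355), the hook at (475,205), and the spoons at (473,330). The top view shows the hook at (575,362) and the case at (390,232), half hidden by the door. I'll enlarge these next.

```bash
cat > h.py <<'E'
import numpy as np,cv2
from workcell import manip,cams
from scipy.spatial.transform import Rotation as R
def proj(n,P):
    m=cams.camera_model(n);T=m["T"];P=np.atleast_2d(P)
    p=(P-T[:3,3])@T[:3,:3]
    s=np.c_[p[:,0],-p[:,1]]/(-p[:,2:])
    s=s*(1+m["k1"]*(s**2).sum(1,keepdims=True))
    return s*m["mtx"][0,0]+m["mtx"][:2,2]
def ray(n,uv,z):
    m=cams.camera_model(n);T=m["T"];out=[]
    for u in np.atleast_2d(uv):
        d=(u-m["mtx"][:2,2])/m["mtx"][0,0];s=d.copy()
        for _ in range(20): s=d/(1+m["k1"]*(s@s))
        v=T[:3,:3]@np.array([s[0],-s[1],-1]);o=T[:3,3]
        out.append(o+v*(z-o[2])/v[2])
    return np.array(out)
def crop(src,dst,x0,y0,w,h,f):
    im=cv2.imread(src)[y0:y0+h,x0:x0+w]
    im=cv2.resize(im,None,fx=f,fy=f,interpolation=cv2.INTER_CUBIC)
    for i in range(0,w,10):
        cv2.putText(im,str(x0+i),(i*f,8),0,.3,(0,0,255),1); cv2.line(im,(i*f,10),(i*f,14),(0,0,255),1)
    for j in range(0,h,10):
        cv2.putText(im,str(y0+j),(0,j*f+3),0,.3,(0,0,255),1); cv2.line(im,(22,j*f),(27,j*f),(0,0,255),1)
    cv2.imwrite(dst,im)
E
python3 - <<'E'
from h import *
crop("pics/top0.png","pics/c1.png",340,205,70,55,11)
crop("pics/side0.png","pics/c2.png",180,165,80,75,8)
crop("pics/top0.png","pics/c3.png",190,110,110,60,7)
crop("pics/side0.png","pics/c4.png",280,112,50,36,14)
E
```

```text
(no output)
```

View pics/c1.png

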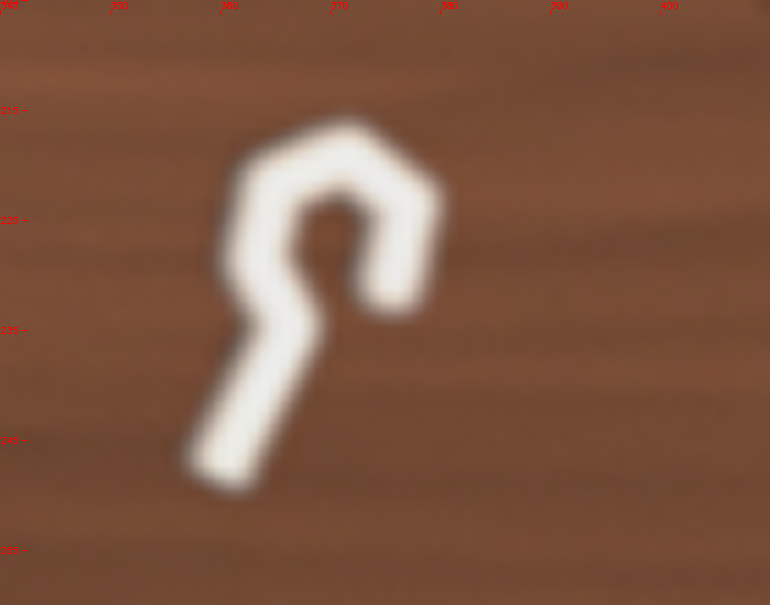

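View pics/c2.png

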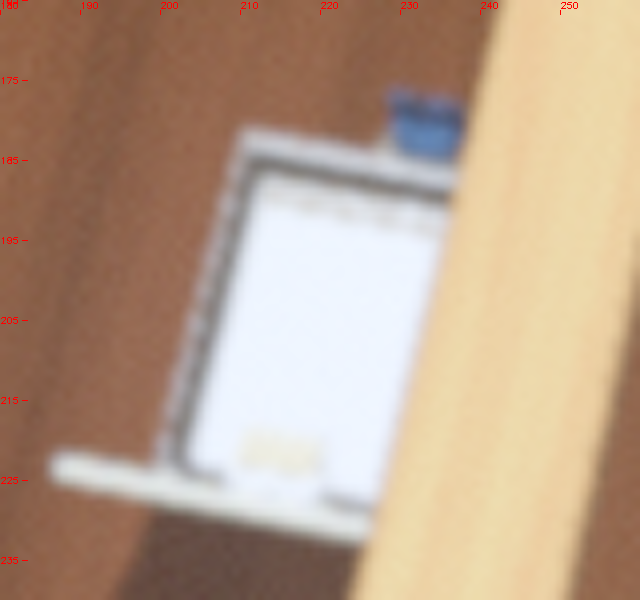

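View pics/c3.png

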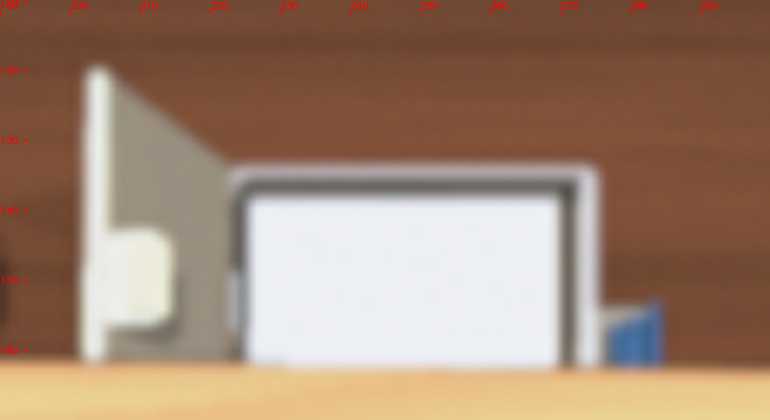

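View pics/c4.png

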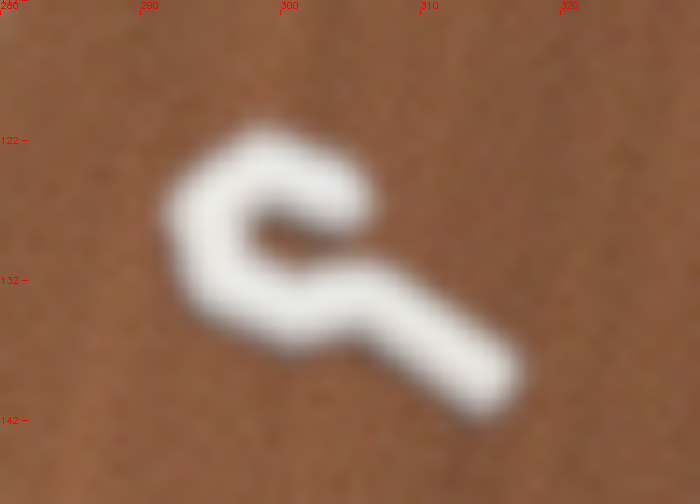

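```bash
cat > m1.py <<'E'
from h import *
from scipy.optimize import least_squares
def uv(p,x0,y0,f): p=np.array(p,float); return (p+.5)/f-.5+[x0,y0]
H=np.array([(-48,0),(0,0),(12,16),(34,21),(51,6),(46,-16),(24,-21)])/1000
t=uv([(222,470),(287,325),(257,256),(270,185),(347,157),(408,200),(392,280)],340,205,11)
s=uv([(490,380),(365,300),(290,318),(218,280),(202,210),(265,160),(330,190)],280,112,14)
def res(q,full=False):
    c,sn=np.cos(q[2]),np.sin(q[2])
    P=np.c_[q[0]+H[:,0]*c-H[:,1]*sn,q[1]+H[:,0]*sn+H[:,1]*c,np.full(7,.009)]
    return np.r_[(proj("top",P)-t).ravel(),(proj("side",P)-s).ravel()]
a=ray("top",t,.009); print(a.round(4)); b=ray("side",s,.009); print(b.round(4))
r=least_squares(res,[a[1,0],a[1,1],0]);print("hook",r.x,r.fun.reshape(-1,2).round(1).tolist())
q=r.x; print("grip",q[0]-.02*np.cos(q[2]),q[1]-.02*np.sin(q[2]))
print("caseTop far -y, far +y",ray("top",uv([(599,163),(232,166)],190,110,7),.045).round(4))
print("caseSide",ray("side",uv([(240,127),(157,465)],180,165,8),.045).round(4))
print("floor far -y,+y (top)",ray("top",uv([(562,192),(247,194)],190,110,7),.005))
z=.045+.17
print("lid edge stripe far end/near", ray("top",uv([(97,66),(92,362)],190,110,7),z),)
print("lid side far end (50,465)",ray("side",uv([(52,465)],180,165,8),z))
# door edge
print("door low front/back edges top", ray("top",[[256,193],[256,160]],.26), "side")
E
python3 m1.py
```

```text
[[ 0.3922 -0.3007  0.009 ]
 [ 0.4334 -0.3195  0.009 ]
 [ 0.453  -0.311   0.009 ]
 [ 0.4732 -0.3149  0.009 ]
 [ 0.4814 -0.3371  0.009 ]
 [ 0.4693 -0.3545  0.009 ]
 [ 0.4465 -0.3497  0.009 ]]
[[ 0.3939 -0.3024  0.009 ]
 [ 0.4322 -0.3199  0.009 ]
 [ 0.4519 -0.3098  0.009 ]
 [ 0.4737 -0.3174  0.009 ]
 [ 0.482  -0.3385  0.009 ]
 [ 0.4674 -0.3582  0.009 ]
 [ 0.4477 -0.3526  0.009 ]]
hook [ 0.43417216 -0.32071346 -0.44791953] [[-0.2, 0.4], [0.4, -0.2], [0.2, 0.3], [0.5, -0.2], [0.1, -0.4], [0.2, 0.2], [0.1, -0.1], [0.7, 0.7], [-0.5, -0.3], [0.1, -0.4], [-0.1, 0.2], [-0.2, 0.2], [-0.5, 0.6], [0.1, 0.6]]
grip 0.4161451604211912 -0.3120516316494054
caseTop far -y, far +y [[ 0.7434 -0.0322  0.045 ]
 [ 0.7402  0.1308  0.045 ]]
caseSide [[ 0.7426 -0.0339  0.045 ]
 [ 0.7378  0.1264  0.045 ]]
floor far -y,+y (top) [[ 0.73886916 -0.01666823  0.005     ]
 [ 0.73628888  0.12701359  0.005     ]]
lid edge stripe far end/near [[0.74109099 0.17038542 0.215     ]
 [0.6233504  0.16928891 0.215     ]]
lid side far end (50,465) [[0.73919818 0.17113948 0.215     ]]
door low front/back edges top [[0.53404751 0.02264728 0.26      ]
 [0.62095328 0.02379261 0.26      ]] side
```

```bash
cat > m2.py <<'E'
from h import *
cx,cy,psi,a=.6605,.0475,.022,1.79
def W(P): 
    P=np.array(P,float);c,s=np.cos(psi),np.sin(psi)
    return np.c_[cx+P[:,0]*c-P[:,1]*s,cy+P[:,0]*s+P[:,1]*c,P[:,2]]
def sq(h,z): return W([(-h,-h,z),(h,-h,z),(h,h,z),(-h,h,z)])
def L(x,r,h): return (x,.08-r*np.cos(a)+h*np.sin(a),.045+r*np.sin(a)+h*np.cos(a))
lid=W([L(-.083,0,.009),L(.083,0,.009),L(.083,.17,.009),L(-.083,.17,.009)])
lid2=W([L(-.083,0,.001),L(.083,0,.001),L(.083,.17,.001),L(-.083,.17,.001)])
dx=cx-.1075
door=np.array([(dx-.01,-.455,.26),(dx-.01,.455,.26),(dx+.01,.455,.26),(dx+.01,-.455,.26)])
door2=door.copy();door2[:,2]=.45
for n,x0,y0,w,h,f in(("top",190,100,110,70,7),("side",170,165,90,75,8)):
    im=cv2.resize(cv2.imread(f"pics/{n}0.png"),None,fx=f,fy=f,interpolation=cv2.INTER_CUBIC)
    for P,c in((sq(.08,.045),(0,0,255)),(sq(.075,.005),(0,160,0)),(lid,(255,0,255)),(lid2,(255,160,0)),(door,(0,0,0)),(door2,(0,255,0))):
        cv2.polylines(im,[np.int32((proj(n,P)+.5)*f-.5)],True,c,1)
    cv2.imwrite(f"pics/o_{n}.png",im[y0*f:(y0+h)*f,x0*f:(x0+w)*f])
bt=np.array([[254.,230]])*.64
print("bowl rim centre",ray("top",bt,.085),"R/L", ray("top",[[295*.64,150]],.085))
print("cup",ray("top",[[287*.64,357*.64]],.03),"spoons",ray("top",[[410*.64,386*.64]],.01))
E
python3 m2.py
```

```text
bowl rim centre [[0.68655426 0.30857069 0.085     ]] R/L [[0.67872992 0.22868761 0.085     ]]
cup [[0.44364964 0.24655862 0.03      ]] spoons [[0.38969301 0.00302804 0.01      ]]
```

View pics/o_top.png

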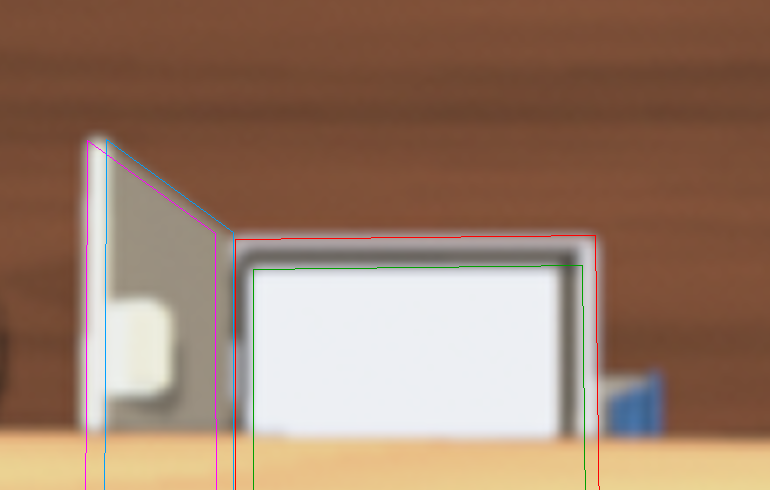

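View pics/o_side.png

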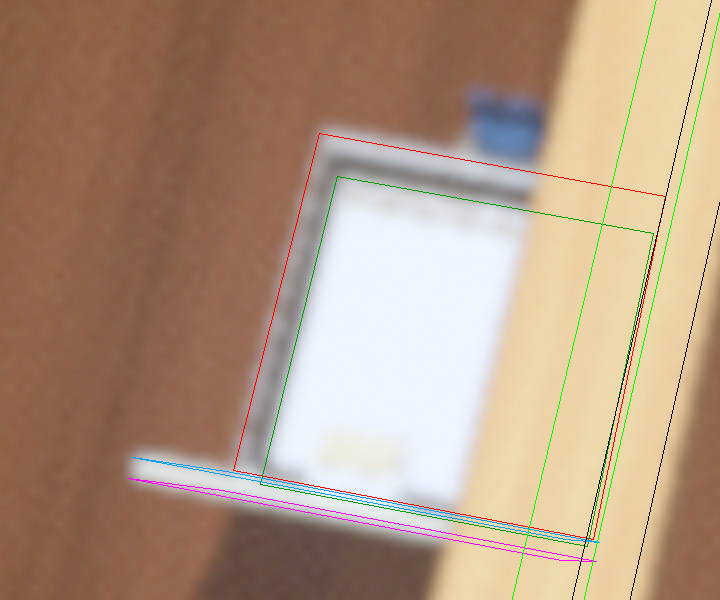

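The overlay fits the rim, lid and far edges to about 1 px. The case centre is near (0.660, 0.047) with yaw 0.02, and the lid is at about 1.79 rad. Next I'll compute the pick turn.

```bash
cat >> h.py <<'E'
def Rt(th,psi,sg):
    th=np.radians(th)
    x=np.array([np.sin(th)*np.cos(psi),np.sin(th)*np.sin(psi),-np.cos(th)]);z=sg*np.array([-np.sin(psi),np.cos(psi),0])
    return np.c_[x,np.cross(z,x),z]
def go(R1,p1):
    s=manip.get_state();R0=s["orientation"]
    v=R.from_matrix(R1@R0.T).as_rotvec(degrees=True)
    print("shift",(np.array(p1)-s["tcp_pos"]).round(4),"turn",v.round(2),"ang",np.linalg.norm(v).round(1))
E
python3 - <<'E'
from h import *
q=[.4342,-.3207,-.448]
u=np.array([np.cos(q[2]),np.sin(q[2])])
p=np.r_[np.array(q[:2])-.013*u,.0095];print(p)
for sg in(1,-1):
    go(Rt(48,q[2],sg),p+[0,0,.08])
E
```

```text
[ 0.4224829  -0.31506887  0.0095    ]
shift [ 0.16    0.2516 -0.1245] turn [-59.24   0.34 120.35] ang 134.1
shift [ 0.16    0.2516 -0.1245] turn [ -0.42 -49.51 -47.48] ang 68.6
```

send_rows --motion "0.16 0.25 -0.1 -0.42 -49.5 -47.5;0.16 0.25 -0.1 -0.42 -49.5 -47.5;0.16 0.25 -0.1 -0.42 -49.5 -47.5;0.16 0.25 -0.1 -0.42 -49.5 -47.5;0.16 0.25 -0.1 -0.42 -49.5 -47.5;0.16 0.25 -0.1 -0.42 -49.5 -47.5;0.16 0.25 -0.1 -0.42 -49.5 -47.5;0.16 0.25 -0.1 -0.42 -49.5 -47.5;0.16 0.25 -0.1 -0.42 -49.5 -47.5;0.16 0.25 -0.1 -0.42 -49.5 -47.5;0.16 0.25 -0.1 -0.42 -49.5 -47.5;0.16 0.25 -0.1 -0.42 -49.5 -47.5" --gripper 0.06 --squeeze 40

```text
time: 1.3
tcp_pos: [0.4304, -0.3118, 0.1171]
orientation: [[0.676, 0.638, -0.37], [-0.265, -0.257, -0.929], [-0.688, 0.726, -0.005]]
ft_force: [0.6, 0.4, 0.0]
opening: 0.0602
```

Run:
```python
from h import *
s=manip.get_state();print(s["q"],s["time"],s["opening"])
go(Rt(48,-.448,-1),[.4225,-.3151,.0095])
im=cams.get_image("top");cv2.imwrite("pics/t1.png",im)
im=cams.get_image("side");cv2.imwrite("pics/s1.png",im)
crop("pics/t1.png","pics/c5.png",320,190,90,70,8)
crop("pics/s1.png","pics/c6.png",270,100,90,70,8)
```

```text
[-0.86201954  0.26381212  2.47862221  2.33115942  0.48891787 -1.16604545] 1.3 0.06019331554874433
shift [-0.0079 -0.0033 -0.1076] turn [-0.83 -1.22 -3.98] ang 4.2
```

View pics/c5.png

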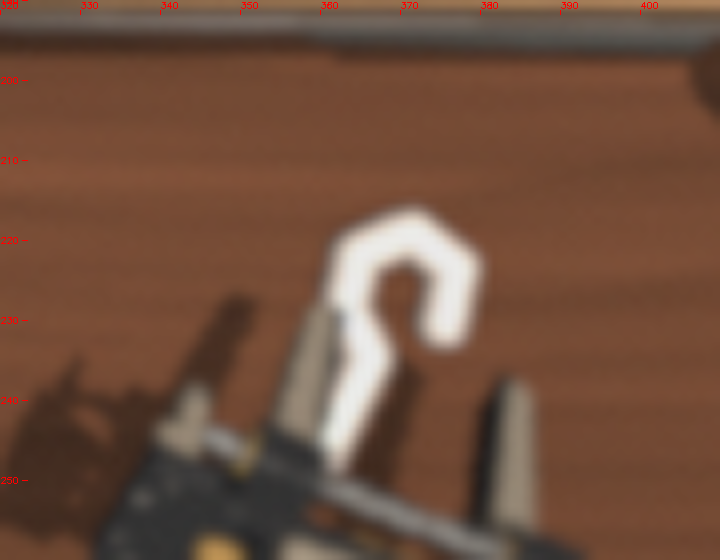

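View pics/c6.png

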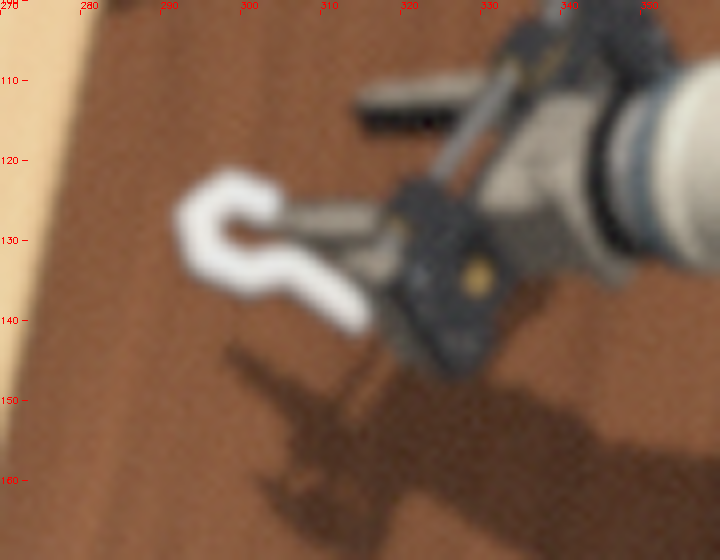

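```bash
cat > kin.py <<'E'
from h import *
import json
from scipy.optimize import least_squares
def RR(q):
    return R.from_euler('ZYZYZ',[0,0,0,0,0][:3]) if 0 else (R.from_euler('z',q[0])*R.from_euler('y',q[1]+q[2])*R.from_euler('z',q[3])*R.from_euler('y',q[4])*R.from_euler('z',q[5])).as_matrix()
def A(q):
    # columns: a1,d1,a2,d4,d6
    c,s=np.cos(q[0]),np.sin(q[0]);rad=np.array([c,s,0]);k=np.array([0,0,1.])
    f=lambda a: rad*np.sin(a)+k*np.cos(a)
    return np.c_[rad,k,f(q[1]),f(q[1]+q[2]),RR(q)[:,2]]
E
python3 - <<'E'
from kin import *
S=[([-1.13938065e+00,3.53613378e-01,1.63413957e+00,-1.02527440e-06,1.15520181e+00,-2.38001491e-03],[0.26250042,-0.56665072,0.21388309])]
s=manip.get_state();S.append((s["q"].tolist(),s["tcp_pos"].tolist()))
json.dump(S,open("S.json","w"))
M=RR(s["q"]);print(M.round(3),"\n",s["orientation"].round(3));print(RR(S[0][0]).round(3))
Am=np.vstack([A(q) for q,_ in S]);b=np.hstack([p for _,p in S])
print(np.linalg.lstsq(Am,b,rcond=None))
E
```

```text
[[ 0.37   0.639  0.675]
 [ 0.929 -0.26  -0.263]
 [ 0.008  0.724 -0.69 ]] 
 [[ 0.675  0.639 -0.37 ]
 [-0.263 -0.26  -0.929]
 [-0.69   0.724 -0.008]]
[[-0.42   0.907 -0.001]
 [ 0.907  0.42   0.001]
 [ 0.001  0.    -1.   ]]
(array([-0.19285538, -0.2929633 ,  1.1295317 ,  0.46668615,  0.36380036]), array([2.25002096e-06]), np.int32(5), array([2.52598327, 1.7468614 , 0.73357412, 0.16862447, 0.03631209]))
```

send_rows --motion "-0.008 -0.003 -0.05 -0.8 -1.2 -4;-0.008 -0.003 -0.05 -0.8 -1.2 -4;-0.008 -0.003 -0.05 -0.8 -1.2 -4;-0.008 -0.003 -0.05 -0.8 -1.2 -4;-0.008 -0.003 -0.05 -0.8 -1.2 -4;-0.008 -0.003 -0.05 -0.8 -1.2 -4"

```text
time: 2.0
tcp_pos: [0.4239, -0.315, 0.0689]
orientation: [[0.672, 0.603, -0.43], [-0.319, -0.287, -0.903], [-0.668, 0.744, -0.0]]
ft_force: [0.1, 0.2, 0.2]
opening: 0.06
```

```bash
cat >> kin.py <<'E'
def rec():
    S=json.load(open("S.json"));s=manip.get_state();S.append((s["q"].tolist(),s["tcp_pos"].tolist()));json.dump(S,open("S.json","w"))
    print(s["q"].round(3),s["ft_force"].round(1),s["opening"])
    return S
E
python3 - <<'E'
from kin import *
S=rec()
Am=np.vstack([A(q) for q,_ in S]);b=np.hstack([p for _,p in S])
print(np.linalg.lstsq(Am,b,rcond=None))
go(Rt(48,-.448,-1),[.4225,-.3151,.0095])
E
```

```text
[-0.837  0.448  2.526  2.674  0.686 -1.469] [0.1 0.2 0.2] 0.06000767801523073
(array([0.00129611, 0.29167642, 0.49943208, 0.47128509, 0.33376563]), array([0.00151649]), np.int32(5), array([3.10192807, 2.09352751, 0.96775147, 0.2244761 , 0.09084254]))
shift [-0.0014 -0.0001 -0.0594] turn [ 0.02  0.08 -0.23] ang 0.2
```

send_rows --motion "-0.001 0 -0.03 0 0 0;-0.001 0 -0.045 0 0 0;-0.001 0 -0.054 0 0 0;-0.001 0 -0.054 0 0 0;-0.001 0 -0.054 0 0 0;-0.001 0 -0.054 0 0 0"

```text
time: 2.6
tcp_pos: [0.4225, -0.3149, 0.0145]
orientation: [[0.671, 0.603, -0.43], [-0.32, -0.288, -0.903], [-0.669, 0.744, -0.0]]
ft_force: [-0.4, -0.2, 0.4]
opening: 0.0599
```

```bash
cat >> kin.py <<'E'
def A2(q):
    c,s=np.cos(q[0]),np.sin(q[0]);rad=np.array([c,s,0]);k=np.array([0,0,1.]);a=q[1]+q[2]
    return np.c_[A(q),rad*np.cos(a)-k*np.sin(a)]
E
python3 - <<'E'
from kin import *
S=rec()
for f in(A,A2):
    Am=np.vstack([f(q) for q,_ in S]);b=np.hstack([p for _,p in S])
    print(np.linalg.lstsq(Am,b,rcond=None))
go(Rt(48,-.448,-1),[.4225,-.3151,.0095])
E
```

```text
[-0.84   0.647  2.523  2.756  0.865 -1.585] [-0.4 -0.2  0.4] 0.059908065435492805
(array([0.01584212, 0.32608322, 0.4640222 , 0.46566737, 0.33707646]), array([0.00175147]), np.int32(5), array([3.55757853, 2.45164377, 1.10442655, 0.27693351, 0.19138357]))
(array([-0.00441141,  0.29778949,  0.57205558,  0.49820407,  0.36423762,
        0.05977015]), array([2.37709796e-06]), np.int32(6), array([3.60007901, 3.049754  , 1.10614444, 0.64310103, 0.26907827,
       0.16998277]))
shift [ 0.     -0.0002 -0.005 ] turn [ 0.    0.04 -0.17] ang 0.2
```

send_rows --motion "0 0 -0.005 0 0 0;0 0 -0.005 0 0 0;0 0 -0.005 0 0 0"

```text
time: 2.9
tcp_pos: [0.422, -0.3145, 0.0085]
orientation: [[0.67, 0.604, -0.431], [-0.319, -0.289, -0.902], [-0.67, 0.742, -0.001]]
ft_force: [-0.5, 0.5, -0.8]
opening: 0.0602
```

send_rows --motion "0 0 0 0 0 0;0 0 0 0 0 0;0 0 0 0 0 0;0 0 0 0 0 0;0 0 0 0 0 0;0 0 0 0 0 0" --gripper 0.0 --squeeze 45

```text
time: 3.5
tcp_pos: [0.422, -0.3146, 0.0084]
orientation: [[0.67, 0.604, -0.431], [-0.32, -0.289, -0.902], [-0.67, 0.742, -0.001]]
ft_force: [0.0, 0.2, 0.8]
opening: 0.0166
```

```bash
cat >> kin.py <<'E'
def fk(q,K): return A2(q)@K,np.c_[RR(q)[:,2],RR(q)[:,1],-RR(q)[:,0]]
def fitK():
    S=json.load(open("S.json"))
    return np.linalg.lstsq(np.vstack([A2(q) for q,_ in S]),np.hstack([p for _,p in S]),rcond=None)[0]
lo=np.array([-2.63,-.92,.06,-1.3,0.0,-3.02]);hi=np.array([2.63,2.1,2.66,4.44,2.69,3.02])
def ik(p,Rm,q0,K):
    def f(q):
        pp,r=fk(q,K); return np.r_[(pp-p)*3,R.from_matrix(r@Rm.T).as_rotvec()]
    s=least_squares(f,np.clip(q0,lo+1e-4,hi-1e-4),bounds=(lo,hi)); return s.x,np.linalg.norm(s.fun)
E
python3 - <<'E'
from kin import *
S=rec();K=fitK();print(K.round(4))
go(Rt(48,-.448,-1),[.4225,-.3151,.0095])
q0=np.array(S[-1][0])
for th in(42,45,48,52,55):
  for p in([.645,.015,.015],[.645,.015,.08],[.5,.0,.12],[.42,-.31,.12]):
    psi=-.448 if p[0]==.42 else .02
    out=[]
    for g in([q0[0],.9,1.5,2.8,.6,-1.6],[0,.9,1.5,0,.6,1.6],[0,.9,1.5,1.5,.3,0],[0,.9,1.5,-.8,.3,1.2]):
        q,e=ik(np.array(p),Rt(th,psi,-1),g,K)
        if e<1e-3 and not any(np.allclose(q,o,atol=.02) for o in out): out.append(q)
    print(th,p,[o.round(2).tolist() for o in out])
E
```

```text
[-0.84   0.668  2.522  2.762  0.881 -1.594] [0.  0.2 0.8] 0.016575301001569304
[-0.0044  0.2978  0.5721  0.4982  0.3643  0.0598]
shift [ 0.0005 -0.0005  0.0011] turn [-0.06 -0.04 -0.15] ang 0.2
42 [0.645, 0.015, 0.015] [[0.03, 0.57, 2.26, 3.15, 0.42, -1.57]]
42 [0.645, 0.015, 0.08] [[0.03, 0.42, 2.25, 3.16, 0.26, -1.58]]
42 [0.5, 0.0, 0.12] [[-0.02, 0.16, 2.52, 3.04, 0.27, -1.5]]
42 [0.42, -0.31, 0.12] [[-0.8, 0.19, 2.46, 2.31, 0.31, -1.03]]
45 [0.645, 0.015, 0.015] [[0.03, 0.6, 2.28, 3.15, 0.53, -1.57]]
45 [0.645, 0.015, 0.08] [[0.03, 0.44, 2.28, 3.15, 0.36, -1.58]]
45 [0.5, 0.0, 0.12] [[-0.02, 0.19, 2.55, 3.06, 0.39, -1.53]]
45 [0.42, -0.31, 0.12] [[-0.81, 0.22, 2.49, 2.46, 0.41, -1.19]]
48 [0.645, 0.015, 0.015] [[0.03, 0.63, 2.31, 3.15, 0.64, -1.57]]
48 [0.645, 0.015, 0.08] [[0.03, 0.46, 2.31, 3.15, 0.47, -1.58]]
48 [0.5, 0.0, 0.12] [[-0.02, 0.23, 2.58, 3.08, 0.51, -1.54]]
48 [0.42, -0.31, 0.12] [[-0.83, 0.26, 2.52, 2.55, 0.52, -1.3]]
52 [0.645, 0.015, 0.015] [[0.03, 0.68, 2.34, 3.15, 0.79, -1.57]]
52 [0.645, 0.015, 0.08] [[0.03, 0.5, 2.35, 3.15, 0.62, -1.57]]
52 [0.5, 0.0, 0.12] [[-0.03, 0.3, 2.63, 3.08, 0.7, -1.56]]
52 [0.42, -0.31, 0.12] [[-0.86, 0.32, 2.56, 2.62, 0.67, -1.41]]
55 [0.645, 0.015, 0.015] [[0.03, 0.73, 2.35, 3.15, 0.9, -1.57]]
55 [0.645, 0.015, 0.08] [[0.03, 0.54, 2.37, 3.15, 0.73, -1.57]]
55 [0.5, 0.0, 0.12] [[-0.03, 0.37, 2.65, 3.09, 0.84, -1.56]]
55 [0.42, -0.31, 0.12] [[-0.87, 0.38, 2.59, 2.65, 0.8, -1.47]]
```

send_rows --motion "0 0 0.02 0 0 0;0 0 0.05 0 0 0;0 0 0.08 0 0 0;0.01 0.03 0.1 0 0 4;0.02 0.07 0.1 0 0 9;0.02 0.11 0.1 0 0 14;0.02 0.15 0.1 0 0 19;0.03 0.2 0.1 0 0 24;0.04 0.24 0.1 0 0 26.8;0.04 0.28 0.1 0 0 26.8;0.04 0.32 0.1 0 0 26.8;0.04 0.333 0.1 0 0 26.8;0.04 0.333 0.1 0 0 26.8;0.04 0.333 0.1 0 0 26.8"

```text
time: 4.9
tcp_pos: [0.4638, 0.0201, 0.1088]
orientation: [[0.741, 0.671, 0.027], [0.02, 0.017, -1.0], [-0.672, 0.741, -0.001]]
ft_force: [-0.5, -0.4, -1.6]
opening: 0.0165
```

Run:
```python
from kin import *
S=rec();K=fitK();print(K.round(4))
go(Rt(48,.02,-1),[.645,.018,.075])
for n in("top","side"):
    cv2.imwrite(f"pics/{n}2.png",cams.get_image(n))
crop("pics/top2.png","pics/c7.png",200,160,120,90,6)
crop("pics/side2.png","pics/c8.png",200,150,120,90,6)
```

```text
[ 0.058  0.249  2.658  3.182  0.6   -1.583] [-0.5 -0.4 -1.6] 0.016493659030714772
[-0.0041  0.298   0.5715  0.498   0.3642  0.0597]
shift [ 0.1812 -0.0021 -0.0338] turn [-0.03 -0.19 -0.38] ang 0.4
```

View pics/c7.png

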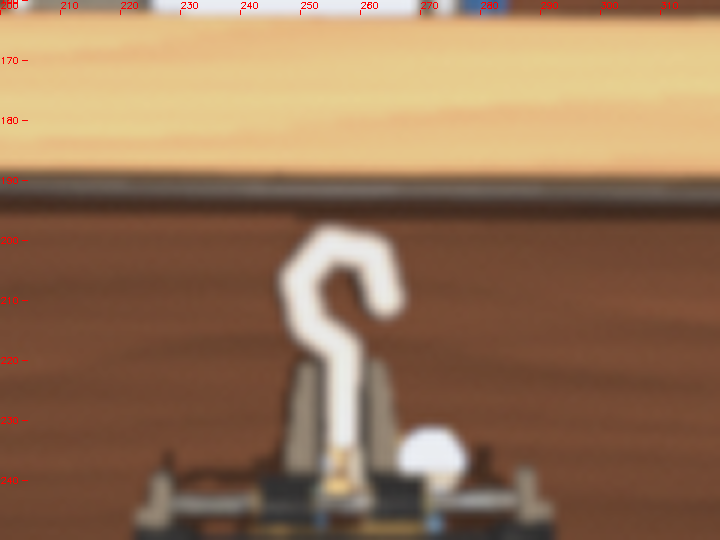

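View pics/c8.png

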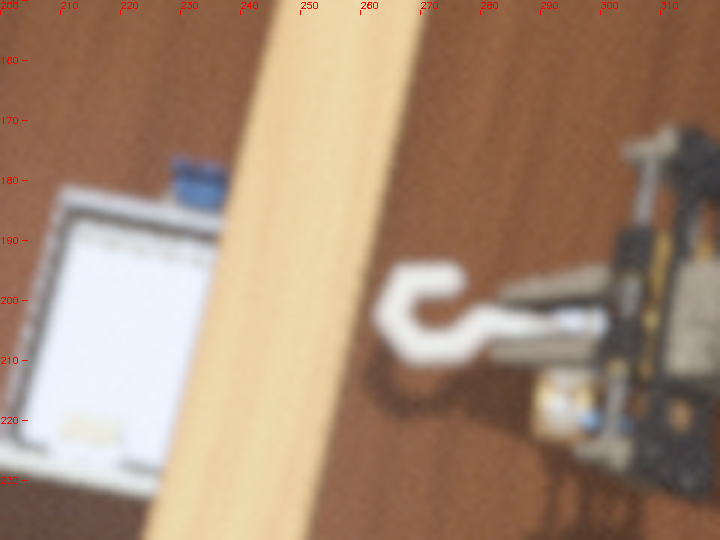

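Run:
```python
from kin import *
def uv(p,x0,y0,f): return (np.array(p,float)+.5)/f-.5+[x0,y0]
H=np.array([(0,0,9),(12,16,9),(34,21,9),(51,6,9),(46,-16,9),(24,-21,9)])/1000
t=uv([(343,345),(313,322),(300,278),(331,243),(373,253),(388,300)],200,160,6)
s=uv([(485,320),(462,346),(413,345),(392,308),(410,278),(450,277)],200,150,6)
def pts(v): return R.from_rotvec(v[3:]).apply(H)+v[:3]
f=lambda v: np.r_[(proj("top",pts(v))-t).ravel(),(proj("side",pts(v))-s).ravel()]
r=least_squares(f,[.477,.02,.1,0,0,0]);print(r.x[:3].round(4),np.degrees(r.x[3:]).round(1),r.fun.round(1))
# model: origin expected
S=manip.get_state();print(S["tcp_pos"])
```

```text
[0.4773 0.0188 0.1094] [-11.2  -8.9   0.5] [ 0.1  0.6 -0.3  0.3  0.1  0.1 -0.1  0.1  0.4  0.1 -0.3 -0.1 -0.3  0.2
 -1.  -0.2  0.5 -0.1 -0.   0.6 -0.2 -0.5 -0.2 -0.3]
[0.46401731 0.01774405 0.10889245]
```

send_rows --motion "0.03 0 -0.015 0 0 0;0.06 0 -0.025 0 0 0;0.09 0 -0.03 0 0 0;0.12 0 -0.032 0 0 0;0.15 0 -0.034 0 0 0;0.17 0 -0.034 0 0 0;0.18 0 -0.034 0 0 0;0.181 0 -0.034 0 0 0;0.181 0 -0.034 0 0 0"

```text
time: 5.9
tcp_pos: [0.644, 0.0171, 0.0745]
orientation: [[0.74, 0.672, 0.02], [0.015, 0.013, -1.0], [-0.672, 0.74, -0.0]]
ft_force: [-0.2, -1.1, -1.5]
opening: 0.0169
```

Run:
```python
from kin import *
rec()
go(Rt(48,.02,-1),[.645,.018,.0155])
for n in("top","side"):
    cv2.imwrite(f"pics/{n}3.png",cams.get_image(n))
crop("pics/top3.png","pics/c9.png",200,110,120,90,6)
crop("pics/side3.png","pics/c10.png",180,140,120,90,6)
```

```text
[ 0.027  0.474  2.309  3.151  0.475 -1.575] [-0.2 -1.1 -1.5] 0.016856725037255296
shift [ 0.001   0.0009 -0.059 ] turn [-0.02 -0.24 -0.02] ang 0.2
```

View pics/c9.png

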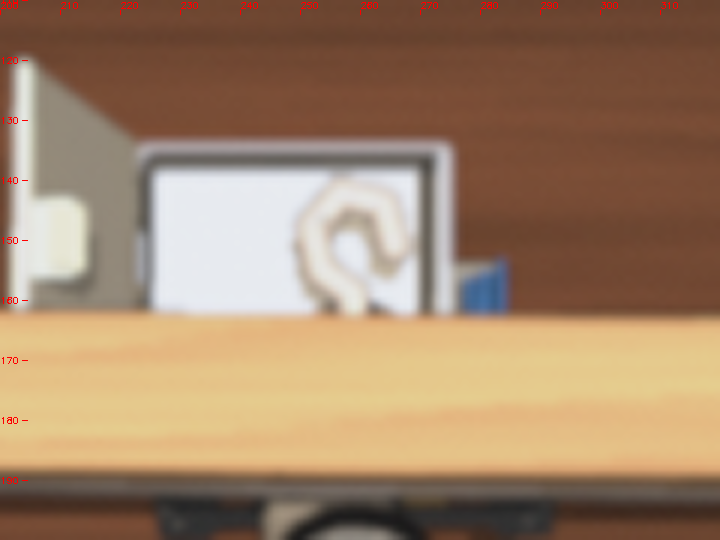

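View pics/c10.png

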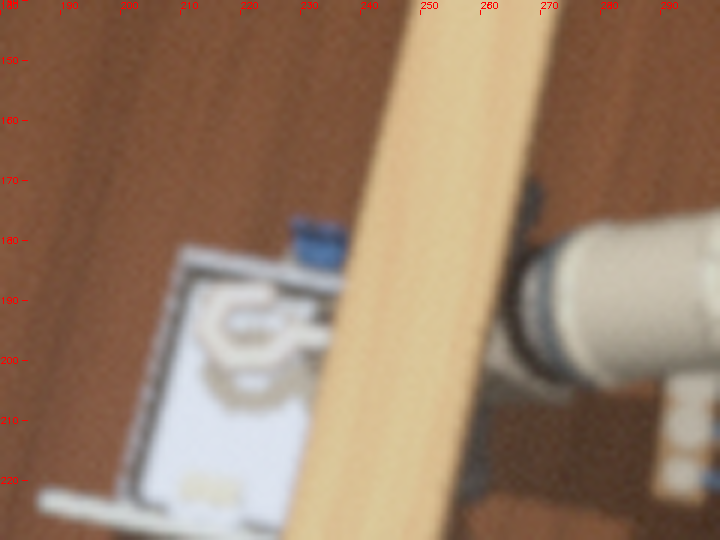

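The hook hangs inside the case outline, with its curl at about (258,148) in the top view. I'll lower it now.

send_rows --motion "0.001 0.008 -0.02 0 0 0;0.001 0.008 -0.04 0 0 0;0.001 0.008 -0.05 0 0 0;0.001 0.008 -0.054 0 0 0;0.001 0.008 -0.057 0 0 0;0.001 0.008 -0.057 0 0 0"

```text
time: 6.6
tcp_pos: [0.6461, 0.0265, 0.0181]
orientation: [[0.741, 0.671, 0.022], [0.017, 0.015, -1.0], [-0.671, 0.741, -0.001]]
ft_force: [-0.4, 0.3, -1.2]
opening: 0.0167
```

send_rows --motion "0 0 -0.002 0 0 0;0 0 -0.003 0 0 0;0 0 -0.004 0 0 0;0 0 -0.004 0 0 0"

```text
time: 7.0
tcp_pos: [0.6462, 0.0266, 0.0141]
orientation: [[0.741, 0.671, 0.022], [0.017, 0.015, -1.0], [-0.671, 0.741, -0.001]]
ft_force: [0.1, -0.2, -0.8]
opening: 0.0167
```

send_rows --motion "0 0 -0.001 0 0 0;0 0 -0.001 0 0 0"

```text
time: 7.2
tcp_pos: [0.6464, 0.0266, 0.0134]
orientation: [[0.742, 0.67, 0.022], [0.017, 0.015, -1.0], [-0.67, 0.742, -0.001]]
ft_force: [-1.8, -0.9, 3.5]
opening: 0.0166
```

send_rows --motion "0 0 0 0 0 0;0 0 0 0 0 0;0 0 0 0 0 0;0 0 0 0 0 0;0 0 0 0 0 0;0 0 0 0 0 0" --gripper 0.04

```text
time: 7.8
tcp_pos: [0.6462, 0.0266, 0.013]
orientation: [[0.741, 0.671, 0.022], [0.017, 0.015, -1.0], [-0.671, 0.741, -0.001]]
ft_force: [0.6, -1.3, -0.0]
opening: 0.0401
```

send_rows --motion "-0.005 0 0.01 0 0 0;-0.015 0 0.03 0 0 0;-0.03 0 0.055 0 0 0;-0.06 0 0.07 0 0 0;-0.1 0 0.075 0 0 0;-0.14 0 0.08 0 0 0;-0.17 0 0.09 0 0 0;-0.19 0 0.1 0 0 0;-0.19 0 0.1 0 0 0"

```text
time: 8.7
tcp_pos: [0.461, 0.0273, 0.1167]
orientation: [[0.741, 0.671, 0.022], [0.017, 0.014, -1.0], [-0.671, 0.742, -0.001]]
ft_force: [0.0, -0.4, -0.0]
opening: 0.0399
```

Run:
```python
from kin import *
rec();K=fitK()
for n in("top","side"):
    cv2.imwrite(f"pics/{n}4.png",cams.get_image(n))
crop("pics/top4.png","pics/c11.png",190,110,110,60,7)
crop("pics/side4.png","pics/c12.png",180,140,120,90,6)
q0=[.1,.5,2.3,3.15,.9,-1.57]
for th in(60,70,80):
  for p in([.62,.19,.14],[.62,.19,.16],[.62,.12,.16],[.63,.0,.1],[.64,-.02,.06],[.48,.19,.16]):
    q,e=ik(np.array(p),Rt(th,.0,-1),q0,K);print(th,p,q.round(2),round(e,4))
```

```text
[ 0.101  0.211  2.658  3.25   0.564 -1.609] [ 0.  -0.4 -0. ] 0.03991362548921358
60 [0.62, 0.19, 0.14] [ 0.56  0.46  2.34  3.86  0.77 -1.83] 0.0
60 [0.62, 0.19, 0.16] [ 0.56  0.4   2.34  3.9   0.73 -1.89] 0.0
60 [0.62, 0.12, 0.16] [ 0.37  0.38  2.4   3.64  0.72 -1.77] 0.0
60 [0.63, 0.0, 0.1] [ 0.    0.56  2.43  3.14  0.89 -1.57] 0.0
60 [0.64, -0.02, 0.06] [-0.06  0.68  2.4   3.08  0.99 -1.57] 0.0
60 [0.48, 0.19, 0.16] [ 0.85  0.33  2.55  4.14  0.89 -1.82] 0.0
70 [0.62, 0.19, 0.14] [ 0.6   0.61  2.39  3.78  1.1  -1.66] 0.0
70 [0.62, 0.19, 0.16] [ 0.6   0.55  2.39  3.79  1.06 -1.7 ] 0.0
70 [0.62, 0.12, 0.16] [ 0.41  0.55  2.46  3.57  1.09 -1.63] 0.0
70 [0.63, 0.0, 0.1] [ 0.    0.75  2.47  3.14  1.3  -1.57] 0.0
70 [0.64, -0.02, 0.06] [-0.07  0.87  2.42  3.08  1.37 -1.58] 0.0
70 [0.48, 0.19, 0.16] [ 0.94  0.56  2.59  4.08  1.23 -1.56] 0.0
80 [0.62, 0.19, 0.14] [ 0.63  0.79  2.39  3.76  1.43 -1.55] 0.0
80 [0.62, 0.19, 0.16] [ 0.63  0.73  2.4   3.77  1.39 -1.58] 0.0
80 [0.62, 0.12, 0.16] [ 0.43  0.75  2.47  3.57  1.47 -1.54] 0.0
80 [0.63, 0.0, 0.1] [-0.    0.96  2.46  3.14  1.67 -1.57] 0.0
80 [0.64, -0.02, 0.06] [-0.07  1.06  2.4   3.07  1.71 -1.59] 0.0
80 [0.48, 0.19, 0.16] [ 1.    0.82  2.59  4.12  1.54 -1.35] 0.0
```

View pics/c11.png

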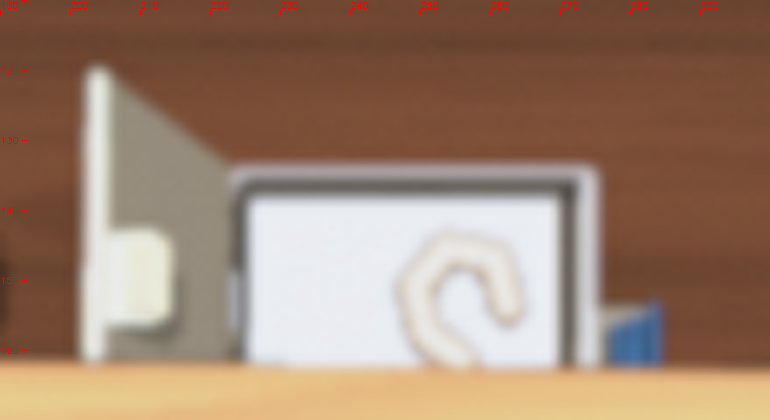

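View pics/c12.png

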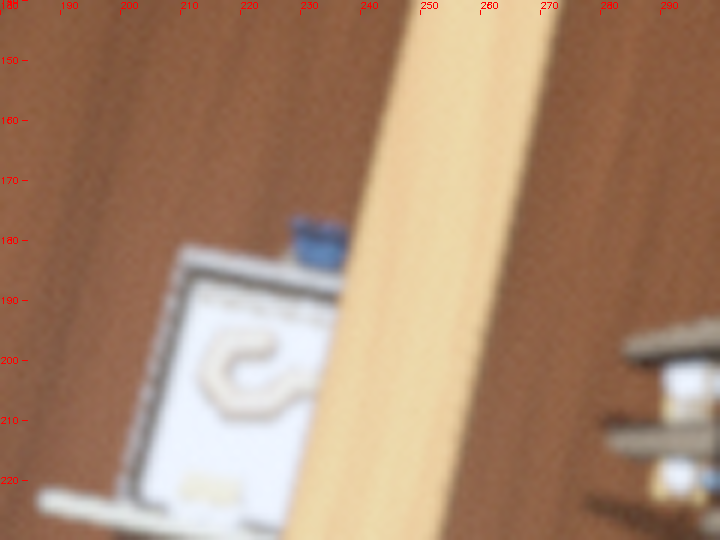

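The hook lies flat and clear of the walls, with its curl spanning about (247–265, 142–162) in the top view. Next comes the lid.

Run:
```python
from kin import *
go(Rt(70,0,-1),[.50,.195,.16])
hy=.1275
for a in np.r_[1.79,np.arange(1.6,0.05,-.15),.05]:
    r=np.interp(a,[.3,1.79],[.150,.105]);d=.018*abs(np.sin(a))+.0106*abs(np.cos(a));h=.009+d
    print(round(a,2),"y",round(hy-r*np.cos(a)+h*np.sin(a),3),"z",round(.045+r*np.sin(a)+h*np.cos(a),3))
```

```text
shift [0.0394 0.1678 0.045 ] turn [  0.22 -22.29  -1.27] ang 22.3
1.79 y 0.179 z 0.141
1.6 y 0.158 z 0.155
1.45 y 0.142 z 0.163
1.3 y 0.124 z 0.168
1.15 y 0.104 z 0.171
1.0 y 0.083 z 0.17
0.85 y 0.062 z 0.165
0.7 y 0.041 z 0.156
0.55 y 0.02 z 0.143
0.4 y 0.002 z 0.126
0.25 y -0.012 z 0.105
0.1 y -0.02 z 0.081
0.05 y -0.021 z 0.073
```

send_rows --motion "0.01 0.04 0.03 0 -8 0;0.02 0.08 0.045 0.1 -15 -0.6;0.03 0.12 0.045 0.2 -22.3 -1.3;0.04 0.15 0.045 0.2 -22.3 -1.3;0.04 0.168 0.045 0.2 -22.3 -1.3;0.04 0.168 0.045 0.2 -22.3 -1.3;0.04 0.168 0.045 0.2 -22.3 -1.3;0.04 0.168 0.045 0.2 -22.3 -1.3" --gripper 0 --squeeze 20

```text
time: 9.6
tcp_pos: [0.5002, 0.1936, 0.1587]
orientation: [[0.939, 0.345, -0.002], [-0.002, 0.001, -1.0], [-0.345, 0.939, 0.002]]
ft_force: [-0.4, -0.5, 0.1]
opening: 0.0003
```

Run:
```python
from kin import *
rec();go(Rt(70,0,-1),[.62,.192,.145])
for n in("top","side"):
    cv2.imwrite(f"pics/{n}5.png",cams.get_image(n))
crop("pics/top5.png","pics/c13.png",150,150,120,90,6)
crop("pics/side5.png","pics/c14.png",180,180,120,90,6)
```

```text
[ 0.868  0.549  2.561  4.021  1.198 -1.599] [-0.4 -0.5  0.1] 0.0003242526441523967
shift [ 0.1198 -0.0016 -0.0137] turn [ 0.1  -0.17  0.11] ang 0.2
```

View pics/c13.png

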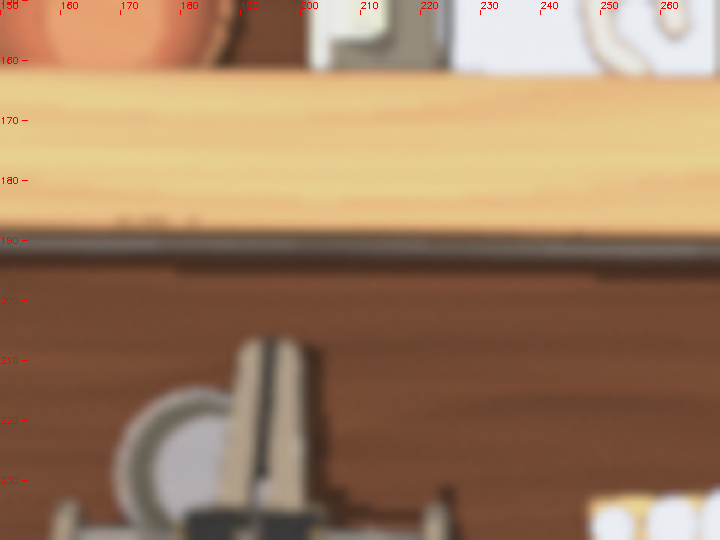

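View pics/c14.png

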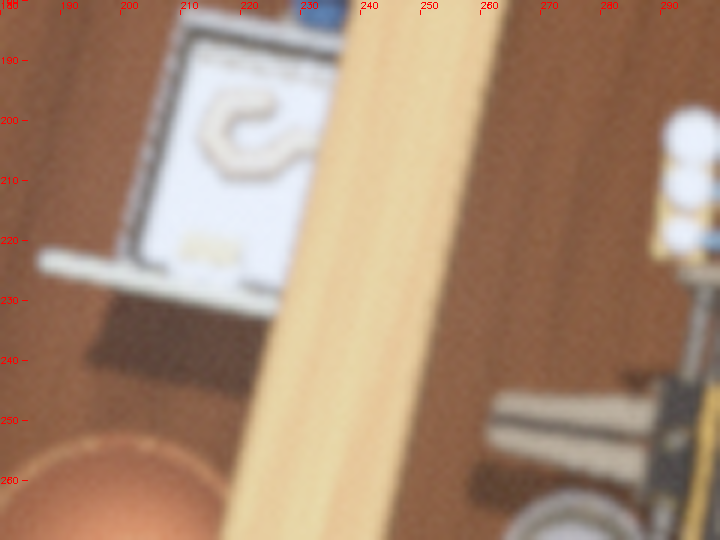

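send_rows --motion "0.03 0.002 -0.005 0 0 0;0.06 0.002 -0.01 0 0 0;0.09 0.002 -0.012 0 0 0;0.11 0.002 -0.012 0 0 0;0.12 0.002 -0.012 0 0 0;0.12 0.002 -0.012 0 0 0;0.12 0.002 -0.012 0 0 0"

```text
time: 10.4
tcp_pos: [0.6199, 0.1956, 0.1473]
orientation: [[0.939, 0.344, -0.003], [-0.003, -0.0, -1.0], [-0.344, 0.939, 0.001]]
ft_force: [-0.8, 0.5, 0.5]
opening: 0.0003
```

Run:
```python
from kin import *
rec();go(Rt(70,0,-1),[.62,.179,.141])
for n in("top","side"):
    cv2.imwrite(f"pics/{n}6.png",cams.get_image(n))
crop("pics/top6.png","pics/c15.png",150,110,120,90,6)
crop("pics/side6.png","pics/c16.png",180,180,120,90,6)
```

```text
[ 0.604  0.585  2.378  3.796  1.075 -1.687] [-0.8  0.5  0.5] 0.00030125253024290363
shift [ 0.0001 -0.0166 -0.0063] turn [ 0.03 -0.12  0.16] ang 0.2
```

View pics/c15.png

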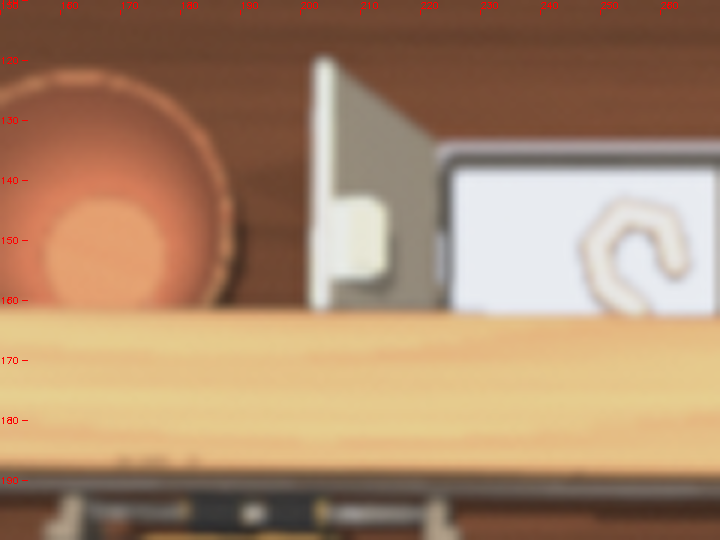

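View pics/c16.png

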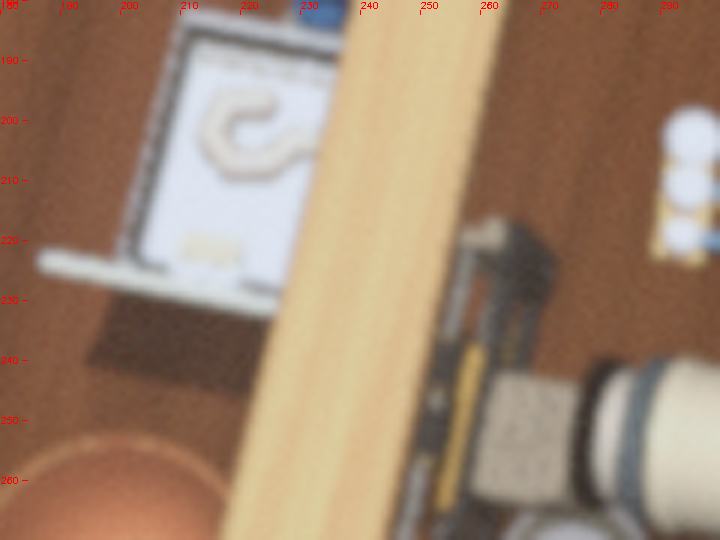

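send_rows --motion "0 -0.009 -0.003 0 0 0;0 -0.017 -0.003 0 0 0;0 -0.028 0.001 0 0 0;0 -0.038 0.008 0 0 0;0 -0.046 0.012 0 0 0;0 -0.054 0.016 0 0 0;0 -0.063 0.019 0 0 0;0 -0.072 0.021 0 0 0;0 -0.082 0.023 0 0 0;0 -0.092 0.024 0 0 0;0 -0.102 0.0235 0 0 0;0 -0.113 0.023 0 0 0;0 -0.113 0.023 0 0 0"

```text
time: 11.8
tcp_pos: [0.6204, 0.0823, 0.1704]
orientation: [[0.939, 0.344, -0.003], [-0.003, -0.001, -1.0], [-0.344, 0.939, 0.0]]
ft_force: [0.8, 0.3, 0.4]
opening: 0.0003
```

Run:
```python
from kin import *
rec()
for n in("top","side"):
    cv2.imwrite(f"pics/{n}7.png",cams.get_image(n))
crop("pics/top7.png","pics/c17.png",170,110,120,90,6)
crop("pics/side7.png","pics/c18.png",180,150,120,90,6)
```

```text
[ 0.282  0.505  2.479  3.447  1.069 -1.622] [0.8 0.3 0.4] 0.00032937785068168953
```

View pics/c17.png

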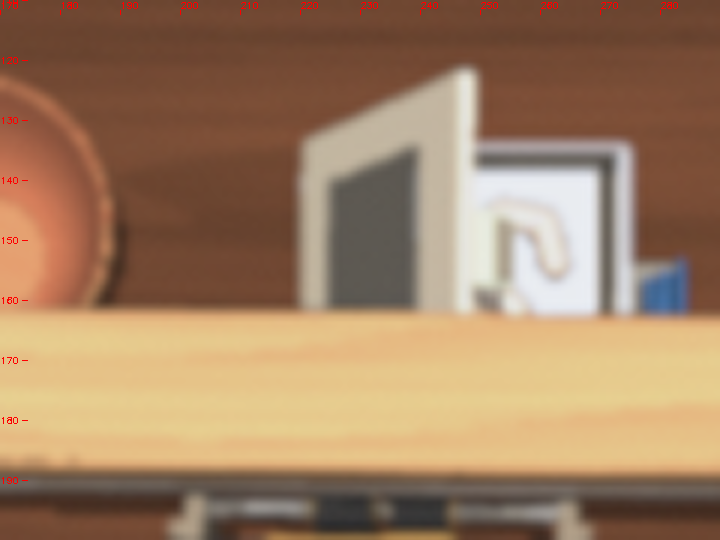

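View pics/c18.png

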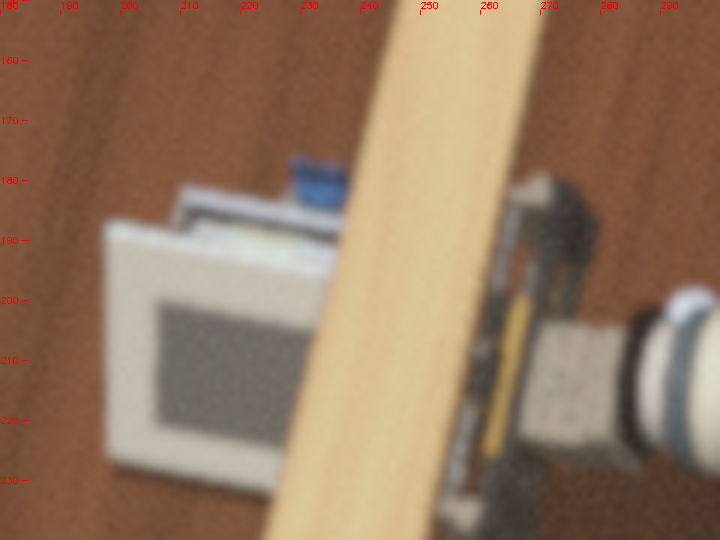

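send_rows --motion "0 -0.01 -0.002 0 0 0;0 -0.02 -0.005 0 0 0;0 -0.031 -0.009 0 0 0;0 -0.041 -0.014 0 0 0;0 -0.052 -0.02 0 0 0;0 -0.062 -0.027 0 0 0;0 -0.071 -0.035 0 0 0;0 -0.08 -0.044 0 0 0;0 -0.087 -0.054 0 0 0;0 -0.094 -0.065 0 0 0;0 -0.098 -0.077 0 0 0;0 -0.101 -0.085 0 0 0;0 -0.101 -0.085 0 0 0"

```text
time: 13.2
tcp_pos: [0.6205, -0.017, 0.0842]
orientation: [[0.939, 0.345, -0.001], [-0.001, -0.0, -1.0], [-0.345, 0.939, 0.0]]
ft_force: [-0.3, 0.0, -0.7]
opening: 0.0004
```

Run:
```python
from kin import *
rec();go(Rt(60,0,-1),[.65,-.022,.085])
for n in("top","side"):
    cv2.imwrite(f"pics/{n}8.png",cams.get_image(n))
crop("pics/top8.png","pics/c19.png",190,110,120,90,6)
crop("pics/side8.png","pics/c20.png",180,150,120,90,6)
```

```text
[-0.064  0.799  2.476  3.081  1.351 -1.58 ] [-0.3  0.  -0.7] 0.00044561413660396533
shift [ 0.0295 -0.005   0.0008] turn [0.03 9.84 0.06] ang 9.8
```

View pics/c19.png

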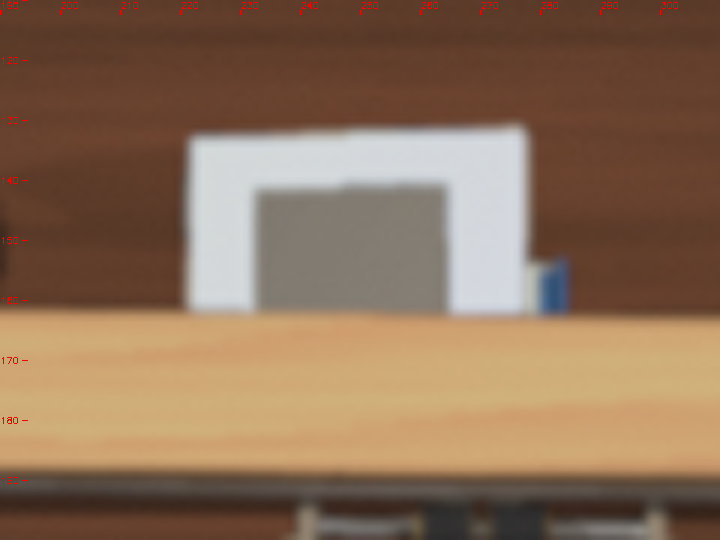

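View pics/c20.png

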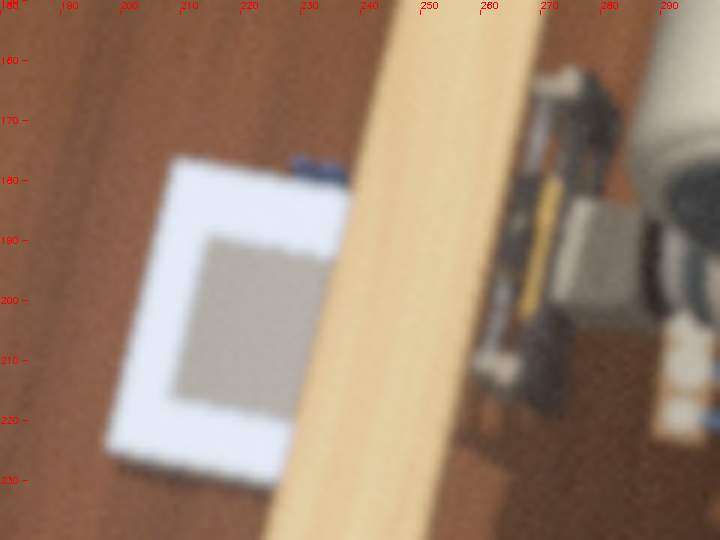

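send_rows --motion "0 0 0.012 0 0 0;0.01 -0.002 0.015 0 4 0;0.02 -0.003 0.015 0 8 0;0.03 -0.003 0.012 0 9.8 0;0.03 -0.003 0.005 0 9.8 0;0.03 -0.003 0 0 9.8 0;0.03 -0.003 -0.004 0 9.8 0;0.03 -0.003 -0.008 0 9.8 0;0.03 -0.003 -0.008 0 9.8 0"

```text
time: 14.2
tcp_pos: [0.6494, -0.0199, 0.0754]
orientation: [[0.866, 0.501, -0.001], [-0.001, -0.0, -1.0], [-0.501, 0.866, 0.0]]
ft_force: [1.2, -0.2, -0.5]
opening: 0.0005
```

send_rows --motion "0 0 -0.002 0 0 0;0 0 -0.004 0 0 0;0 0 -0.006 0 0 0;0 0 -0.008 0 0 0;0 0 -0.008 0 0 0"

```text
time: 14.7
tcp_pos: [0.6506, -0.0203, 0.0698]
orientation: [[0.868, 0.497, -0.002], [-0.002, -0.0, -1.0], [-0.497, 0.868, 0.0]]
ft_force: [-3.8, -2.2, 5.6]
opening: 0.0006
```

send_rows --motion "0 0 -0.001 0 0 0;0 0 -0.002 0 0 0;0 0 -0.003 0 0 0;0 0 -0.003 0 0 0"

```text
time: 15.1
tcp_pos: [0.6508, -0.0204, 0.0676]
orientation: [[0.868, 0.496, -0.002], [-0.002, -0.001, -1.0], [-0.496, 0.868, 0.0]]
ft_force: [-7.0, -2.5, 10.8]
opening: 0.0004
```

send_rows --motion "0 0 -0.0015 0 0 0;0 0 -0.003 0 0 0;0 0 -0.0045 0 0 0;0 0 -0.0045 0 0 0"

```text
time: 15.5
tcp_pos: [0.6511, -0.0206, 0.0633]
orientation: [[0.869, 0.495, -0.002], [-0.002, -0.001, -1.0], [-0.495, 0.869, 0.0]]
ft_force: [-5.6, -2.6, 11.2]
opening: 0.0002
```

send_rows --motion "0 0 -0.001 0 0 0;0 0 -0.002 0 0 0;0 0 -0.003 0 0 0;0 0 -0.003 0 0 0"

```text
time: 15.9
tcp_pos: [0.6512, -0.0207, 0.0608]
orientation: [[0.869, 0.494, -0.003], [-0.003, -0.001, -1.0], [-0.494, 0.869, 0.0]]
ft_force: [-7.1, -2.9, 13.5]
opening: 0.0004
```

send_rows --motion "0 0 -0.001 0 0 0;0 0 -0.002 0 0 0;0 0 -0.003 0 0 0;0 0 -0.003 0 0 0"

```text
time: 16.3
tcp_pos: [0.6513, -0.0208, 0.0597]
orientation: [[0.871, 0.491, -0.003], [-0.003, -0.001, -1.0], [-0.491, 0.871, 0.001]]
ft_force: [-18.0, -4.1, 28.1]
opening: 0.0005
```

send_rows --motion "0 0 -0.001 0 0 0;0 0 -0.002 0 0 0;0 0 -0.003 0 0 0;0 0 -0.003 0 0 0"

```text
time: 16.7
tcp_pos: [0.6516, -0.0208, 0.059]
orientation: [[0.874, 0.486, -0.003], [-0.003, -0.001, -1.0], [-0.486, 0.874, 0.001]]
ft_force: [-28.0, -4.2, 45.4]
opening: 0.0005
```

send_rows --motion "0 0 0.005 0 0 0;0 0 0.01 0 0 0;0 0 0.02 0 0 0;0 0 0.025 0 0 0;0 0 0.025 0 0 0;0 0 0.025 0 0 0"

```text
time: 17.3
tcp_pos: [0.6506, -0.0199, 0.078]
orientation: [[0.867, 0.498, -0.001], [-0.001, 0.0, -1.0], [-0.498, 0.867, 0.001]]
ft_force: [0.6, -0.1, 0.9]
opening: 0.0007
```

send_rows --motion "0 0 -0.005 0 0 0;0 0 -0.01 0 0 0;0 0 -0.012 0 0 0;0 0 -0.012 0 0 0"

```text
time: 17.7
tcp_pos: [0.6502, -0.0199, 0.0647]
orientation: [[0.866, 0.5, -0.001], [-0.001, -0.0, -1.0], [-0.5, 0.866, 0.0]]
ft_force: [-0.8, -0.5, 0.0]
opening: 0.0007
```

Run:
```python
from kin import *
s=manip.get_state();print(s["tcp_pos"],s["ft_force"])
for n in("top","side"):
    cv2.imwrite(f"pics/{n}9.png",cams.get_image(n))
crop("pics/top9.png","pics/c21.png",210,110,90,60,8)
crop("pics/side9.png","pics/c22.png",190,160,70,75,8)
```

```text
[ 0.65019057 -0.0199012   0.06474168] [-0.7951701  -0.5037588   0.04257268]
```

View pics/c21.png

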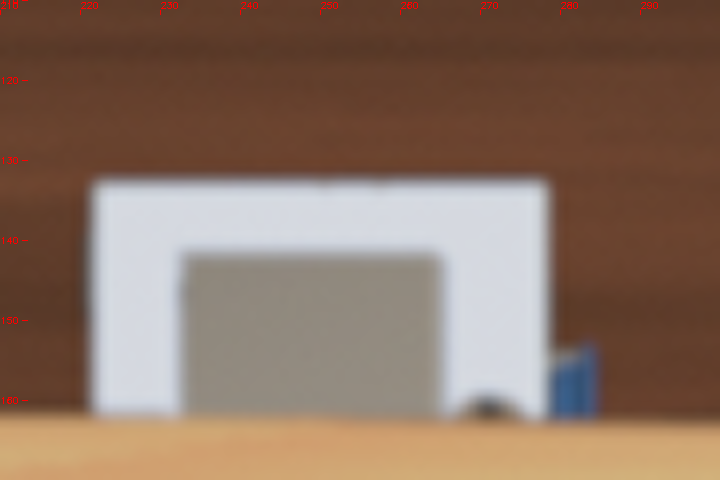

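View pics/c22.png

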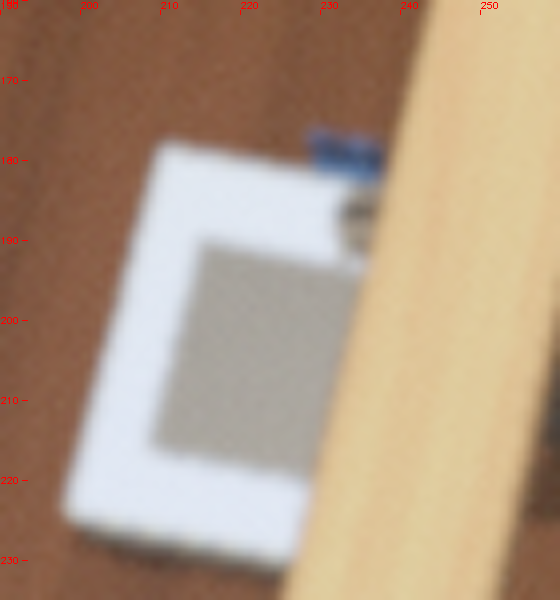

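send_rows --motion "0 0 -0.0015 0 0 0;0 0 -0.003 0 0 0;0 0 -0.003 0 0 0"

```text
time: 18.1
tcp_pos: [0.6507, -0.0199, 0.0631]
orientation: [[0.867, 0.497, -0.001], [-0.001, 0.0, -1.0], [-0.497, 0.867, 0.001]]
ft_force: [-1.7, 0.2, 3.1]
opening: 0.0003
```

send_rows --motion "-0.01 0 0.02 0 0 0;-0.03 0 0.035 0 0 0;-0.06 0 0.04 0 0 0;-0.1 0 0.045 0 0 0;-0.14 0 0.05 0 0 0;-0.18 0 0.06 0 0 0;-0.2 0 0.07 0 0 0;-0.2 0 0.07 0 0 0;-0.2 0 0.07 0 0 0;-0.2 0 0.07 0 0 0"

```text
time: 19.1
tcp_pos: [0.5061, -0.0282, 0.1428]
orientation: [[0.851, 0.525, 0.005], [0.006, 0.0, -1.0], [-0.525, 0.851, -0.003]]
ft_force: [-0.5, -1.1, 0.2]
opening: 0.0003
```

```bash
cat > m3.py <<'E'
from h import *
cx,cy,psi=.6605,.0475,.022
for n in("top","side"): cv2.imwrite(f"pics/{n}10.png",cams.get_image(n))
def quad(a,h=.009):
    P=np.array([(x,.08-r*np.cos(a)+h*np.sin(a),.045+r*np.sin(a)+h*np.cos(a)) for x,r in((-.083,0),(.083,0),(.083,.17),(-.083,.17))])
    c,s=np.cos(psi),np.sin(psi); return np.c_[cx+P[:,0]*c-P[:,1]*s,cy+P[:,0]*s+P[:,1]*c,P[:,2]]
for n,x0,y0,w,h,f in(("top",210,115,80,55,10),("side",190,160,70,75,8)):
    im=cv2.resize(cv2.imread(f"pics/{n}10.png"),None,fx=f,fy=f,interpolation=cv2.INTER_CUBIC)
    for a,c in((0,(0,0,255)),(.045,(0,160,0)),):
        print(n,a,proj(n,quad(a)).round(1).tolist())
        cv2.polylines(im,[np.int32((proj(n,quad(a))+.5)*f-.5)],True,c,1)
    cv2.imwrite(f"pics/p_{n}.png",im[y0*f:(y0+h)*f,x0*f:(x0+w)*f])
    cv2.imwrite(f"pics/full_{n}.png",cv2.resize(cv2.imread(f"pics/{n}10.png"),(800,600)))
E
python3 m3.py
```

```text
top 0 [[223.0, 185.5], [223.0, 132.1], [278.0, 131.6], [278.7, 185.0]]
top 0.045 [[222.9, 185.5], [222.8, 132.1], [277.9, 131.0], [278.6, 184.7]]
side 0 [[244.5, 231.5], [197.5, 222.6], [209.0, 177.7], [254.0, 185.8]]
side 0.045 [[244.5, 231.7], [197.4, 222.7], [208.7, 177.1], [254.0, 185.2]]
```

View pics/p_top.png

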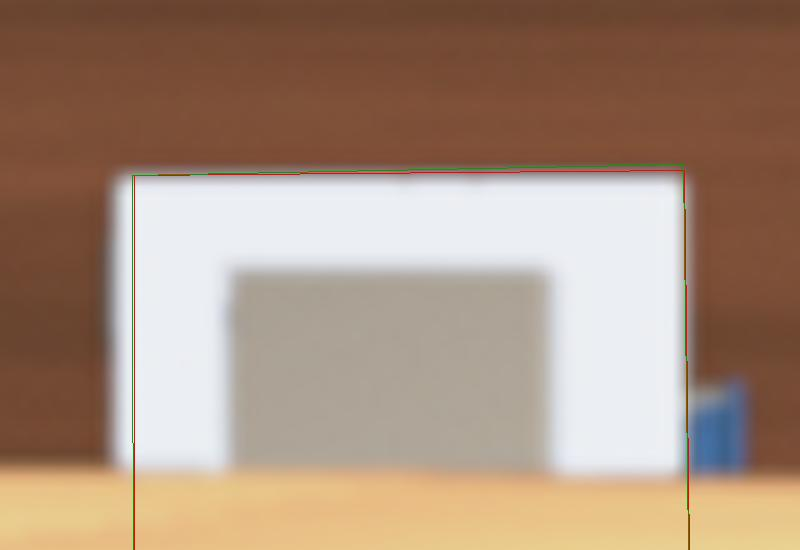

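View pics/p_side.png

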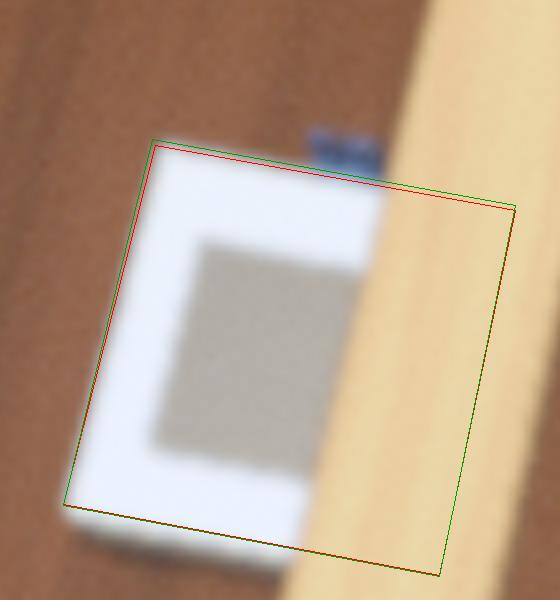

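View pics/full_side.png

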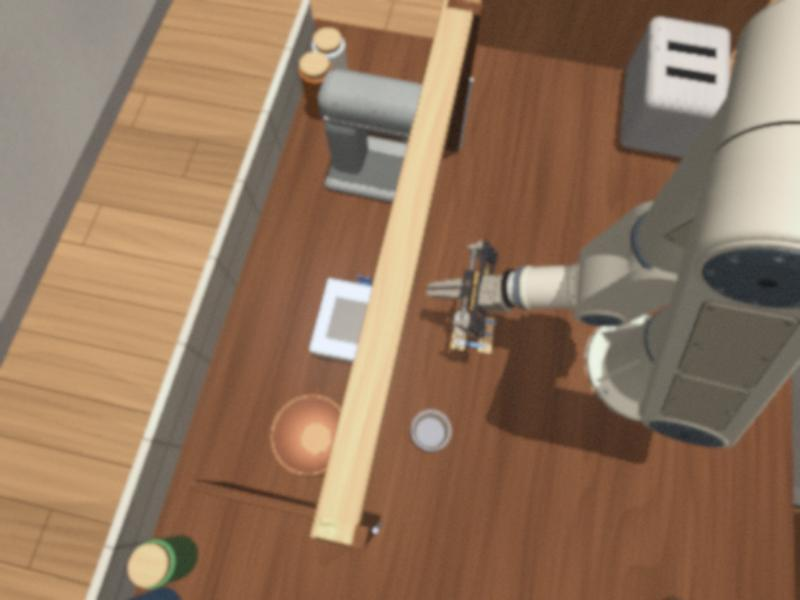

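The overlay agrees with the shut angle, but 0.5 px can't settle it. I'll touch the lid near the hinge at the same tilt and compare with the free-edge contact height of about 0.063.

Run:
```python
from kin import *
go(Rt(60,0,-1),[.65,.09,.075])
```

```text
shift [ 0.144   0.1181 -0.0672] turn [-0.19 -1.75 -0.33] ang 1.8
```

send_rows --motion "0 0.04 0 -0.2 -1.8 -0.3;0 0.08 0 -0.2 -1.8 -0.3;0 0.118 0 -0.2 -1.8 -0.3;0.04 0.118 -0.02 -0.2 -1.8 -0.3;0.08 0.118 -0.03 -0.2 -1.8 -0.3;0.11 0.118 -0.035 -0.2 -1.8 -0.3;0.135 0.118 -0.045 -0.2 -1.8 -0.3;0.144 0.118 -0.06 -0.2 -1.8 -0.3;0.144 0.118 -0.067 -0.2 -1.8 -0.3;0.144 0.118 -0.067 -0.2 -1.8 -0.3;0.144 0.118 -0.067 -0.2 -1.8 -0.3"

```text
time: 20.3
tcp_pos: [0.6488, 0.0897, 0.0749]
orientation: [[0.866, 0.5, 0.0], [-0.0, 0.001, -1.0], [-0.5, 0.866, 0.001]]
ft_force: [-0.1, -0.0, 0.2]
opening: 0.0007
```

send_rows --motion "0 0 -0.005 0 0 0;0 0 -0.009 0 0 0;0 0 -0.011 0 0 0;0 0 -0.011 0 0 0"

```text
time: 20.7
tcp_pos: [0.6499, 0.0897, 0.0645]
orientation: [[0.867, 0.499, 0.0], [0.0, 0.001, -1.0], [-0.499, 0.867, 0.0]]
ft_force: [0.4, 0.8, -0.2]
opening: 0.0002
```

send_rows --motion "0 0 -0.001 0 0 0;0 0 -0.001 0 0 0"

```text
time: 20.9
tcp_pos: [0.6501, 0.0897, 0.0638]
orientation: [[0.867, 0.498, 0.0], [0.0, 0.0, -1.0], [-0.498, 0.867, 0.0]]
ft_force: [0.7, -0.6, -0.2]
opening: 0.0
```

send_rows --motion "0 0 -0.001 0 0 0;0 0 -0.001 0 0 0"

```text
time: 21.1
tcp_pos: [0.6502, 0.0897, 0.0629]
orientation: [[0.867, 0.498, 0.0], [0.0, 0.0, -1.0], [-0.498, 0.867, 0.0]]
ft_force: [-0.1, -0.3, 1.2]
opening: 0.0006
```

Both ends of the lid make contact at z of about 0.063, so it lies flat and latched. I'll retract the arm and hand the job in.

send_rows --motion "0 0 0.02 0 0 0;-0.03 0 0.035 0 0 0;-0.06 0 0.04 0 0 0;-0.1 0 0.045 0 0 0;-0.13 -0.03 0.06 0 0 0;-0.13 -0.05 0.07 0 0 0;-0.13 -0.05 0.07 0 0 0"

```text
time: 21.8
tcp_pos: [0.5192, 0.0379, 0.1337]
orientation: [[0.867, 0.498, -0.002], [-0.002, -0.001, -1.0], [-0.498, 0.867, 0.0]]
ft_force: [1.1, 0.0, -0.1]
opening: 0.0003
```

```bash
python3 m3.py
python3 - <<'E'
from workcell import workorder,manip
print(manip.get_state()["tcp_pos"])
E
```

```text
top 0 [[223.0, 185.5], [223.0, 132.1], [278.0, 131.6], [278.7, 185.0]]
top 0.045 [[222.9, 185.5], [222.8, 132.1], [277.9, 131.0], [278.6, 184.7]]
side 0 [[244.5, 231.5], [197.5, 222.6], [209.0, 177.7], [254.0, 185.8]]
side 0.045 [[244.5, 231.7], [197.4, 222.7], [208.7, 177.1], [254.0, 185.2]]
[0.52080669 0.0391602  0.13338237]
```

View pics/p_side.png

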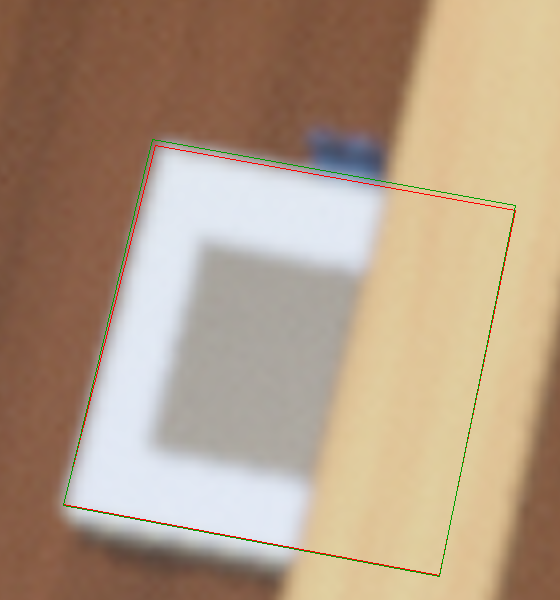

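View pics/full_top.png

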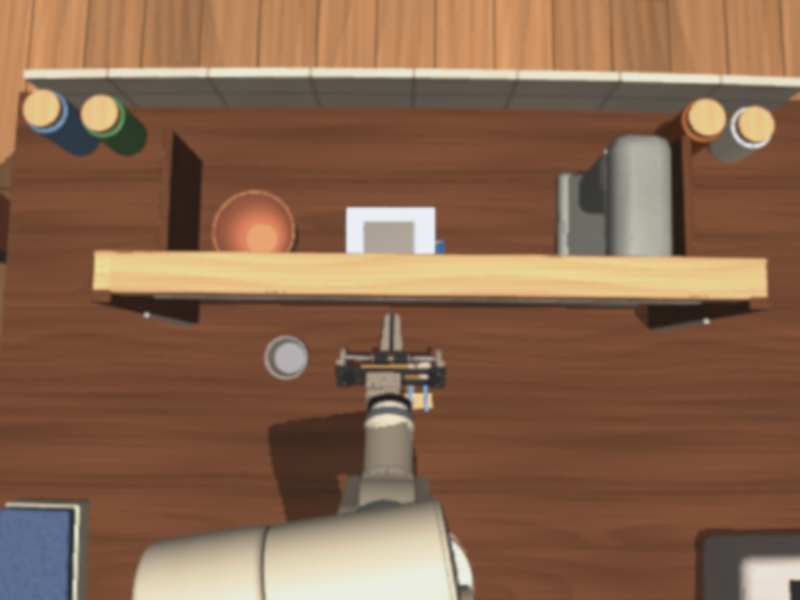

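The lid is shut at (390,232) in the top view. The bowl (254,230) and cup (287,357) haven't moved, and the visible part of the spoons is where it was.

```bash
python3 -c "
from workcell import workorder
print(workorder.finish_job())"
```

```text
the job is handed in; nothing more can be done
None
```

The dough hook is in its case with the lid shut, and I handed the job in after about 22 s. No verdict was reported.

**What I did:** I gripped the hook by its shank with the hand leaning 48°, reached in under the door, and set it down in the case. It showed flat and clear of the walls in both views before the lid closed. I then pushed the lid over with closed fingers from its outer side and pressed down near the free edge. The force stayed at 11–14 N through the clip, then rose to about 45 N against the stop.

**Last checks:**
- **Lid:** After I let go, a light touch met it at a height of about 0.063 m near both the free edge and the hinge. That puts it nearly flat, at roughly 0.003–0.01 rad, so I take it as latched. The camera overlay agreed, but at 0.5 px it couldn't have proved this alone. I could not measure the clip's slide directly.
- **Bowl, cup and spoons:** The bowl and cup were where they started. The spoons were partly hidden by the arm in the last picture, but the part I could see was in place.
- **One disagreement:** While carrying the hook, the image fit suggested a tilt of about 10°. I put that down to measurement noise, because the hook showed flat once placed.

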